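# Push the used pot through the dish-return flap

## Task

Clear the used orange sauce pot from the dish-return shelf: push the green spring flap open with one finger and, while that finger holds it aside, gently push the pot along its guide rails and through with the other finger, so that it drops off the edge into the blue-floored tub and the flap swings shut behind it. Only push: do not pinch or lift the pot, do not let the flap press on the pot, and leave all the other things on the shelf and the counter where they stand.

Things in the scene. Friction and masses are not known exactly. Their poses are not given: they have to be found in the camera images.
- dish_return: Fixed open-topped aluminium unit on the counter, 365 x 220 mm, turned up to 0.4 rad. Origin: at counter height under the middle of the line where shelf and tub meet; +x is the way the pot goes (away from the robot), +y left, +z up. From x = -170 to 0 mm a solid flat shelf, top 75 mm above the counter. Steel guide rails on it, 8 mm high, along x at y = -34 and 34 mm, 64 mm clear between.
- shelf_edge (a point): Middle of the shelf's edge (x = 0, y = 0, 75 mm above the counter), where the shelf drops into the tub. Above the edge the flap closes the way. Beside it fixed aluminium screens, at x = 2 to 6 mm, cover y = -110 to -42 and 92 to 110 mm, with a post of 4 mm radius at y = 88 mm, up to 131 mm above the counter. All is open above.
- flap (a joint): Angle (rad) of the green upright flap: 0 shut, across the way; grows to a stop at 1.5 as it swings into the tub (+x) about a vertical hinge at x = 4, y = 84 mm of the unit. It is 120 mm long from hinge to free edge (shut: y = -36 mm), 4 mm thick, 79 to 124 mm above the counter. A spring shuts it in about a second: 0.016 N m when shut, 0.07 N m at 1.4 rad. It does not open towards the robot.
- flap_edge (a point): Middle of the flap's free edge, 102 mm above the counter; moves with the flap.
- tub_middle (a point): Point on the tub's blue floor at x = 100, y = 0 mm of the unit, 10 mm above the counter. The tub spans x = 0 to 190, y = -105 to 105 mm; its walls rise 100 mm above the counter.
- pot: The used sauce pot: a closed solid orange round pot, 56 mm diameter, 40 mm high, 80 to 170 g. Origin: centre of its underside, z up its axis. It stands on the shelf between the guide rails, its centre 78 to 120 mm before the edge. Pushed until its centre is past the edge, it tips and falls into the tub, where it may lie any way up.
- pot_middle (a point): Middle of the pot's body, on its axis 20 mm above its underside. Pushed slantwise the pot can jam on a rail; pushed near its top it tips.
- spice_jar: Small jar, 32 mm diameter, 50 mm high, standing on the shelf left of the rails (about x = -130, y = 88 mm of the unit). Leave alone. Origin: centre of its underside.
- ramekin: Small white bowl, 52 mm diameter, 30 mm high, standing on the shelf right of the rails (about x = -85, y = -76 mm of the unit). Leave alone. Origin: centre of its underside.
- bowl_stack: Stack of white bowls, 116 mm diameter, 88 mm high, on the counter to the left. Leave alone. Origin: centre of its underside.
- plate_stack: Stack of white plates, 170 mm diameter, 66 mm high, on the counter to the right. Leave alone. Origin: centre of its underside.
- tumbler: Glass tumbler, 66 mm diameter, 90 mm high, on the counter to the right. Leave alone. Origin: centre of its underside.
- spoon: Spoon lying on the counter to the left. Leave alone. Origin: its middle, on the counter.

How it is judged (in metres and radians):
On the way, in this order (a step that is already met when the one before it is completed fails the run):
1. a finger has pushed the flap open (over 0.35 rad) before the pot's middle reaches the edge (value of joint flap above 0.35 rad and contact force between the fingers and flap above 0.05 N and x of pot_middle in the frame of dish_return below -0.005 m).
2. the pot's middle goes past the edge while the flap is held open (over 0.5 rad) (value of joint flap above 0.5 rad and x of pot_middle in the frame of dish_return above 0.01 m), for 0.05 s.
At the end, for the whole second after the job is handed in: The pot rests in the tub (its middle less than 60 mm above the counter, inside the tub's walls, slower than 30 mm/s) and the flap is shut (under 0.08 rad) (x of pot_middle in the frame of dish_return between 0 and 0.19 m and y of pot_middle in the frame of dish_return between -0.105 and 0.105 m and height (world z) of pot_middle below 0.06 m and linear speed of pot below 0.03 m/s and value of joint flap below 0.08 rad); the robot touches nothing.
It fails at once if the pot is lifted (raised by more than 15 mm from standing on the shelf) (height (world z) of pot_middle above 0.11 m).
It fails at once if the pot is pinched or shoved hard (fingers press on it with over 15 N) (contact force between the fingers and pot above 15 N).
It fails at once if the flap presses on the pot (over 0.5 N) (contact force between flap and pot above 0.5 N).
It fails at once if any of the other things is moved by more than 15 mm (distance of any of spice_jar, ramekin, bowl_stack, plate_stack, tumbler, spoon from where it was at the start of the episode above 0.015 m).
It also fails if it takes over 35 s, if anything falls off the work surface, if the arm or the gripper's body presses on something with over 40 N, if the wrist force passes 120 N, or if a joint passes its speed limit or range.

## Robot

A 6-joint arm with a two-finger parallel gripper is mounted at the origin on the work surface. World frame = base frame: x ahead of the robot, y to its left, z up, the work surface at z = 0. Lengths are in mm, angles in degrees, forces in N, time in s.
With the tool pointing down it reaches from about 300 to 850 mm from the base axis. Payload 4.2 kg.
Tool frame: the origin (TCP) lies at the very end of the fingers, on their centre line; the grasp point (between the pads) lies 19 mm behind it (env.grip_point_offset is the distance from the TCP to the grasp point, in mm); z points along the fingers, y is the line along which they close (so a half turn about z gives the same grasp; the last joint's range is limited). The gripper opens to 91 mm and grips with 3 to 60 N. Pads are 32 mm wide; open, the fingers measure 118 mm over their backs; the gripper's body (76 mm by 178 mm) begins 60 mm behind the grasp point.
Start: joints at [-1.146, 18.312, 89.639, -0, 72.044, -1.146], TCP at [575.016, 0, 213.976] pointing down, gripper open.
Joint ranges: [-177.97, 177.97], [-48.28, 115.42], [12.27, 149.76], [-77.06, 257.06], [2.81, 150.46], [-146.56, 146.56]. Speed limits (degrees/s): [147.25, 147.25, 180, 180, 180, 180].

## Interface

Orientations are given as [roll, pitch, yaw] about the fixed x, y, z axes, in that order (R = Rz(yaw) Ry(pitch) Rx(roll)).
In Python, from workcell import env gives the robot as it stands. The module is installed in compiled form; this text tells all that it offers.
- The arm moves only by the tool arm_command, never from a script. Its argument "rows" is a list of rows, each an object with "delta_pos": the shift along the tool's x, y, z in mm, a list of three; "roll": the turn about the tool's z in units of 5 degrees (1.0 is 5 degrees); "jaw": the opening in per cent of the stroke, from 0 (shut) to 100 (fully open). A call has 1 to 20 rows; each row is the pose to reach, as a shift and turn from the pose commanded when the call began, along the tool's axes at that moment; what a row does not reach only later rows make up. A row lasts 1/12 s, in which the tool goes at most 41.7 mm and 7.16 degrees, less where a joint would pass 70% of its speed; a pose out of reach is approached as far as the arm can. A call with a gripper value outside its range is refused whole. The fingers move at their own pace and stop on an object; "squeeze" is the grip in N (left out, the last holds). Time passes only in rows, so rows that repeat a pose let the fingers close. It gives the time, the measured TCP pose, the force, the opening and the grip force at its end, in the units of the state.
- env.state(): the state, without advancing time (a new reading comes with each control period).
- env.grab_frame(name): name is "scene" or "side" or "wrist"; returns a dict with "img" (384x512x3 uint8, blue, green, red), "z_map" (384x512 float32, mm along the optical axis (not along the pixel's ray), 0 where there is no reading), "fov_y" (degrees; the focal length in pixels is half the picture's height over the tangent of half this angle, whatever the lens; pixels are square), "cx", "cy" (the principal point, pixels), "R" (3x3) and "t" (3): a world point X has camera coordinates R X + t; the wrist camera has in their place "T_tool_cam" (4x4, takes a point from camera to tool coordinates, whose origin is the TCP and whose axes are the flange's). Camera axes: x right, y down, z forward; pixel columns grow to the right and rows downward; lengths in mm; the calibration is good to about 2 mm. The wrist camera is an equidistant fisheye: a pixel r from the principal point sees the ray r / f radians off the axis. A picture is of the moment at which its call begins: read the wrist's pose just before it.
- env.job_done(): hands the job in; it is judged then, once.
The state is a dict: "time_s": time; "qpos": joint angles; "qvel": joint speeds; "effort": joint torques, N m; "ee_pos": TCP position; "ee_rot": TCP orientation; "force": force on the tool from outside, world axes, zero at the start; "torque": the same for the moment, N m; "gripper_width": finger opening in mm; "gripper_force": force on a finger pad.
Only numpy, scipy, OpenCV 4.12 (cv2) and the standard library are available. Lean on these libraries where they do the work, as an engineer would, in place of code of your own. Each camera call takes 0.05 s, during which the arm holds its last target. There are 200 camera calls.

## Working session

There is one attempt and no reset: what is moved stays moved. The work goes in short steps, Python scripts to look and compute and a tool call to move; the robot and the scene stay as the last step left them, time stands still between calls to the robot, and variables do not carry over. Pictures are saved under pics/ and viewed, at most 10 in all, crops included, and the job is handed in when it is done.

Besides the shell and the picture viewer there is one more tool, called after "Emit:" as name(argument=value, ...) on one line, values as JSON. arm_command: Moves the arm, as the interface text tells. Its arguments: {"type":"object","properties":{"rows":{"type":"array"},"squeeze":{"type":"number"}},"required":["rows"]}

```bash
mkdir -p pics
cat > h.py <<'E'
import numpy as np, cv2
from workcell import env
def ray(f,u,v):
    F=192/np.tan(np.radians(f["fov_y"])/2)
    R=np.array(f["R"]);t=np.array(f["t"])
    d=R.T@np.array([(u-f["cx"])/F,(v-f["cy"])/F,1]); return -R.T@t,d
def onz(f,u,v,z):
    o,d=ray(f,u,v); return o+d*(z-o[2])/d[2]
def cloud(f):
    F=192/np.tan(np.radians(f["fov_y"])/2)
    v,u=np.mgrid[:384,:512]; z=f["z_map"]
    c=np.stack([(u-f["cx"])/F*z,(v-f["cy"])/F*z,z],-1)
    return (c-np.array(f["t"]))@np.array(f["R"])
E
python3 - <<'E'
from h import *
import pickle
s=env.state();print(s)
a=env.grab_frame("scene");b=env.grab_frame("side")
pickle.dump((a,b),open("f.pkl","wb"))
for f in (a,b):print(f["fov_y"],f["cx"],f["cy"],-np.array(f["R"]).T@f["t"])
cv2.imwrite("pics/a.png",np.vstack([cv2.resize(a["img"],(400,300)),cv2.resize(b["img"],(400,300))]))
cv2.imwrite("pics/s.png",a["img"]);cv2.imwrite("pics/d.png",b["img"])
E
```

```text
{'time_s': 0.0, 'qpos': array([-1.14689896e+00,  1.83539697e+01,  8.97079374e+01, -2.46036850e-03,
        7.20406907e+01, -1.14706142e+00]), 'qvel': array([ 0.06216279, -0.11332846,  0.08689866,  0.01834834,  0.02913752,
       -0.03134131]), 'effort': array([-5.01459035e-04, -4.12465632e+01, -2.31973493e+01,  7.28826877e-02,
        4.58198413e-02, -1.41870069e-04]), 'ee_pos': array([ 5.74501669e+02, -1.28397495e-02,  2.13086537e+02]), 'ee_rot': array([-1.79897376e+02,  2.84789815e-04,  9.00009234e+01]), 'force': array([0.33958547, 1.01280175, 0.10169481]), 'torque': array([-0.05430274,  0.03739105, -0.02316027]), 'gripper_force': 0.0, 'gripper_width': 90.82786463524653}
55.393326763424646 263.01654996443324 187.58746319099427 [1040.1481637   639.03511997  670.34076442]
44.68569821287827 251.7634861911066 190.78973668355366 [-212.17060585 -958.80564945 1370.82306388]
```

View pics/s.png

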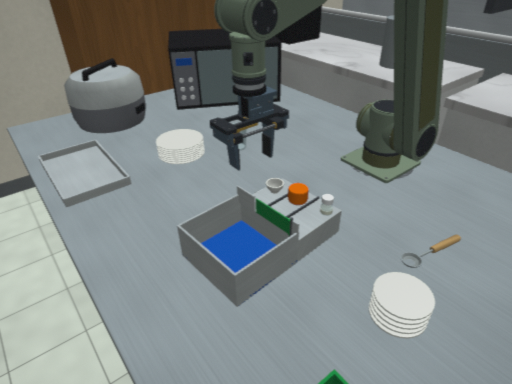

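View pics/d.png

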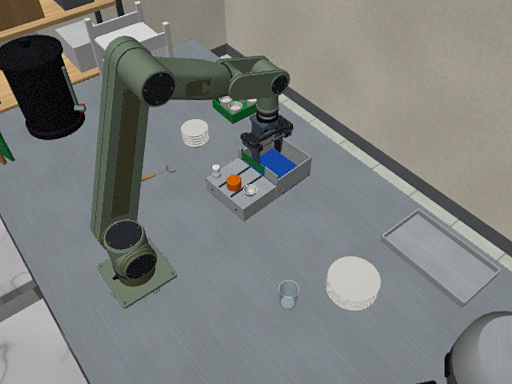

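The scene view shows the orange pot at about (298,193), the flap at (272,215) and the blue floor at (238,245). The side view shows the same unit under the gripper, with the pot at (234,183). The fingers already open along world x, so one can lead and push the flap while the other trails behind the pot. Next I measure the poses.

Run:
```python
from h import *
import pickle
a,b=pickle.load(open("f.pkl","rb"))
for n,f in (("scene",a),("side",b)):
    hsv=cv2.cvtColor(f["img"],cv2.COLOR_BGR2HSV);P=cloud(f)
    def m(lo,hi):return cv2.inRange(hsv,lo,hi)>0
    near=(P[...,0]>350)&(P[...,0]<850)&(abs(P[...,1])<250)&(f["z_map"]>0)
    o=m((5,170,120),(18,255,255))&near
    top=o&(P[...,2]>112); print(n,"pot all",o.sum(),P[o].min(0).round(),P[o].max(0).round())
    if top.sum()>5:
        (c,r)=cv2.minEnclosingCircle(P[top][:,:2].astype(np.float32)); print(" top",top.sum(),c,r,P[top].mean(0).round(1))
    g=m((50,100,40),(85,255,255))&near&(P[...,2]>70)&(P[...,2]<135)
    q=P[g];c=q[:,:2].mean(0);w,v=np.linalg.eigh(np.cov(q[:,:2].T));d=v[:,1]*np.sign(v[1,1])
    s=(q[:,:2]-c)@d;print(" flap",g.sum(),c.round(1),"dir",np.degrees(np.arctan2(d[1],d[0])).round(1),c+d*s.min(),c+d*s.max(),"thick",w**.5,q[:,2].min(),q[:,2].max())
    sh=near&(abs(P[...,2]-75)<4)&~o&~g
    k=cv2.morphologyEx(sh.astype(np.uint8),cv2.MORPH_OPEN,np.ones((2,2)));nn,l,st,_=cv2.connectedComponentsWithStats(k)
    q=P[k>0][:,:2].astype(np.float32);print(" shelf",len(q),cv2.minAreaRect(q),P[k>0][:,2].mean())
    bl=m((100,150,60),(130,255,255))&near;print(" blue",bl.sum(),P[bl].mean(0).round(1),cv2.minAreaRect(P[bl][:,:2].astype(np.float32)))
```

```text
scene pot all 260 [438.  34.  83.] [490.  87. 119.]
 top 178 (463.21826171875, 59.021202087402344) 27.0543155670166 [465.7  61.2 116.4]
 flap 486 [583.6  97.6] dir 94.4 [588.43257803  34.47991947] [579.01052003 157.24745444] thick [ 0.96355815 34.35207514] 80.39927279199962 127.38091538218
 shelf 1867 ((789.3165283203125, 219.5684356689453), (902.4647216796875, 375.5430908203125), 36.527835845947266) 78.38520191402533
 blue 1968 [655.6  43.5  11.9] ((653.0618896484375, 39.89528274536133), (140.9180450439453, 142.5018310546875), 4.001000881195068)
side pot all 171 [435.  28.  79.] [491.  81. 121.]
 top 94 (462.271240234375, 52.44586944580078) 26.962919235229492 [462.   53.2 115.5]
 flap 172 [582.6  94.8] dir 94.6 [587.77759483  30.48407531] [577.81419308 154.23554942] thick [ 2.21531733 37.75631796] 72.45529132202225 130.99582695696165
 shelf 849 ((189.45562744140625, -318.700927734375), (1466.64013671875, 364.8525695800781), 43.92449951171875) 80.80817301991877
 blue 603 [713.7 106.9  11.7] ((649.8598022460938, 72.26776885986328), (248.19508361816406, 217.71766662597656), 2.714857578277588)
```

Emit:
arm_command(rows=[{"delta_pos": [20,-32,0],"roll": -0.3,"jaw": 100},{"delta_pos": [40,-65,0],"roll": -0.6,"jaw": 100},{"delta_pos": [62,-99,0],"roll": -0.9,"jaw": 100},{"delta_pos": [62,-99,0],"roll": -0.9,"jaw": 100},{"delta_pos": [62,-99,0],"roll": -0.9,"jaw": 100},{"delta_pos": [62,-99,0],"roll": -0.9,"jaw": 100},{"delta_pos": [62,-99,0],"roll": -0.9,"jaw": 100}])

```text
time_s: 0.68
ee_pos: [477.2, 61.6, 214.0]
ee_rot: [179.9, 0.0, 94.5]
force: [-0.4, -0.0, 0.3]
gripper_width: 91.0
gripper_force: 0.0
```

Run:
```python
from h import *
from scipy.spatial.transform import Rotation as Ro
s=env.state();print(s["ee_pos"],s["ee_rot"])
f=env.grab_frame("wrist");T=np.array(f["T_tool_cam"]);print(T.round(2),f["fov_y"])
cv2.imwrite("pics/w.png",f["img"])
F=192/np.tan(np.radians(f["fov_y"])/2)
v,u=np.mgrid[:384,:512];x=u-f["cx"];y=v-f["cy"];r=np.hypot(x,y)+1e-9;th=r/F
z=f["z_map"];t=np.tan(np.minimum(th,1.45))*z
c=np.stack([x/r*t,y/r*t,z],-1)
Rw=Ro.from_euler("xyz",s["ee_rot"],degrees=True).as_matrix()
P=(c@T[:3,:3].T+T[:3,3])@Rw.T+s["ee_pos"]
np.save("P.npy",P)
hsv=cv2.cvtColor(f["img"],cv2.COLOR_BGR2HSV)
o=(cv2.inRange(hsv,(5,170,100),(18,255,255))>0)&(z>0)
top=o&(P[...,2]>111);print("pot",o.sum(),top.sum(),P[o].min(0),P[o].max(0))
if top.sum()>5:print(cv2.minEnclosingCircle(P[top][:,:2].astype(np.float32)),P[top].mean(0))
g=(cv2.inRange(hsv,(50,100,40),(85,255,255))>0)&(z>0)&(P[...,2]>70)&(P[...,2]<135)&(P[...,0]<700)
if g.sum()>9:
    q=P[g];cc=q[:,:2].mean(0);w,vv=np.linalg.eigh(np.cov(q[:,:2].T));d=vv[:,1]*np.sign(vv[1,1]);k=(q[:,:2]-cc)@d
    print("flap",g.sum(),np.degrees(np.arctan2(d[1],d[0])),cc+d*k.min(),cc+d*k.max(),w**.5,q[:,2].min(),q[:,2].max())
dk=(hsv[...,2]<70)&(abs(P[...,2]-83)<6)&(z>0)&(P[...,0]>400)&(P[...,0]<600)
for lo,hi in ((70,130),(0,58)):
    m=dk&(P[...,1]>lo)&(P[...,1]<hi);
    if m.sum()>10:
        l=cv2.fitLine(P[m][:,:2].astype(np.float32),cv2.DIST_HUBER,0,.01,.01).ravel();print("rail",m.sum(),l,np.degrees(np.arctan(l[1]/l[0])))
```

```text
[477.151974    61.61426757 214.01968097] [1.79946934e+02 1.59119805e-02 9.44641568e+01]
[[ 0.0000e+00 -9.6000e-01 -2.7000e-01  7.3700e+01]
 [ 1.0000e+00  0.0000e+00 -0.0000e+00 -4.0000e-02]
 [ 0.0000e+00 -2.7000e-01  9.6000e-01 -1.7154e+02]
 [ 0.0000e+00  0.0000e+00  0.0000e+00  1.0000e+00]] 65.70646984690485
pot 1361 1297 [438.8919779   33.54424769  95.38290628] [488.34929833  84.23034441 117.97984607]
((463.5271301269531, 58.04669952392578), 26.44117546081543) [466.68191297  61.85300355 115.58645407]
flap 2017 94.93067657924941 [586.95793851  33.12287237] [576.51521252 154.17043615] [ 0.93615058 34.83197358] 82.66836983972522 131.97249842017936
```

View pics/w.png

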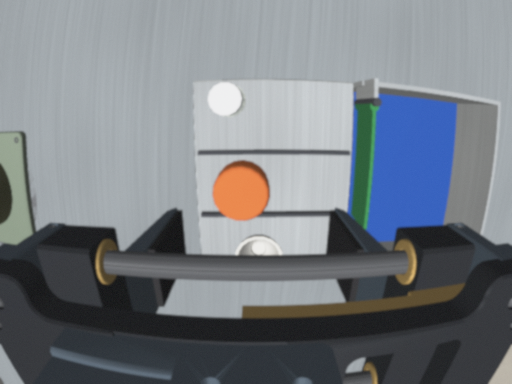

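The wrist view confirms the earlier measurements: pot at (241,190), flap at (364,165), and the rails running level along rows 152 and 214, so the tool is aligned. Now I lower the fingers, one behind the pot and one in front of it.

Emit:
arm_command(rows=[{"delta_pos": [0,-4,15],"roll": 0,"jaw": 100},{"delta_pos": [0,-4,40],"roll": 0,"jaw": 100},{"delta_pos": [0,-4,65],"roll": 0,"jaw": 100},{"delta_pos": [0,-4,85],"roll": 0,"jaw": 100},{"delta_pos": [0,-4,100],"roll": 0,"jaw": 100},{"delta_pos": [0,-4,112],"roll": 0,"jaw": 100},{"delta_pos": [0,-4,122],"roll": 0,"jaw": 100},{"delta_pos": [0,-4,128],"roll": 0,"jaw": 100},{"delta_pos": [0,-4,132],"roll": 0,"jaw": 100},{"delta_pos": [0,-4,132],"roll": 0,"jaw": 100},{"delta_pos": [0,-4,132],"roll": 0,"jaw": 100},{"delta_pos": [0,-4,132],"roll": 0,"jaw": 100}])

```text
time_s: 1.73
ee_pos: [472.7, 61.7, 82.5]
ee_rot: [179.9, -0.0, 94.5]
force: [0.3, -0.1, -0.8]
gripper_width: 91.4
gripper_force: 0.0
```

Run:
```python
from h import *
s=env.state();print(s["ee_pos"],s["force"])
w=env.grab_frame("wrist")["img"];b=env.grab_frame("side")["img"]
cv2.imwrite("pics/w2.png",np.hstack([cv2.resize(w,(400,300)),cv2.resize(b[110:230,180:340],(400,300))]))
```

```text
[472.68221336  61.66192225  82.49137276] [ 0.2742193  -0.11452979 -0.84683326]
```

View pics/w2.png

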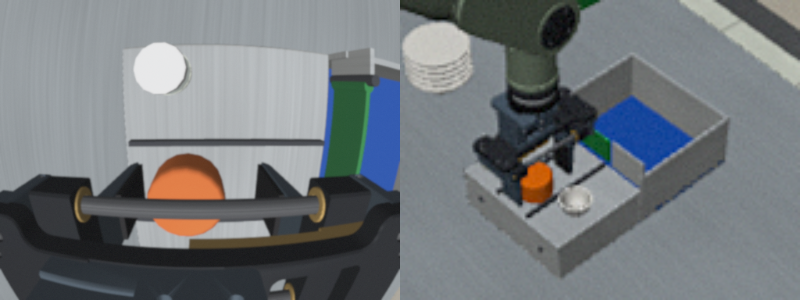

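The trailing finger is behind the pot and the leading finger is between the pot and the flap, at (270,190) in the left half. Now I push.

Emit:
arm_command(rows=[{"delta_pos": [0,3,0],"roll": 0,"jaw": 100},{"delta_pos": [0,6,0],"roll": 0,"jaw": 100},{"delta_pos": [0,9,0],"roll": 0,"jaw": 100},{"delta_pos": [0,13,0],"roll": 0,"jaw": 100},{"delta_pos": [0,17,0],"roll": 0,"jaw": 100},{"delta_pos": [0,21,0],"roll": 0,"jaw": 100},{"delta_pos": [0,25,0],"roll": 0,"jaw": 100},{"delta_pos": [0,29,0],"roll": 0,"jaw": 100},{"delta_pos": [0,33,0],"roll": 0,"jaw": 100},{"delta_pos": [0,37,0],"roll": 0,"jaw": 100},{"delta_pos": [0,41,0],"roll": 0,"jaw": 100},{"delta_pos": [0,45,0],"roll": 0,"jaw": 100},{"delta_pos": [0,49,0],"roll": 0,"jaw": 100},{"delta_pos": [0,53,0],"roll": 0,"jaw": 100},{"delta_pos": [0,57,0],"roll": 0,"jaw": 100},{"delta_pos": [0,61,0],"roll": 0,"jaw": 100},{"delta_pos": [0,65,0],"roll": 0,"jaw": 100},{"delta_pos": [0,70,0],"roll": 0,"jaw": 100},{"delta_pos": [0,75,0],"roll": 0,"jaw": 100},{"delta_pos": [0,80,0],"roll": 0,"jaw": 100}])

```text
time_s: 3.5
ee_pos: [552.2, 68.0, 81.9]
ee_rot: [-180.0, 0.0, 94.5]
force: [-2.0, 0.7, -0.1]
gripper_width: 91.0
gripper_force: 0.8
```

Run:
```python
from h import *
s=env.state();print(s["ee_pos"],s["force"])
w=env.grab_frame("wrist")["img"];b=env.grab_frame("scene")["img"]
cv2.imwrite("pics/w3.png",np.hstack([cv2.resize(w,(400,300)),cv2.resize(b[140:290,170:370],(400,300))]))
```

```text
[552.2257598   68.00220831  81.93982365] [-2.02471588  0.68777144 -0.12165652]
```

View pics/w3.png

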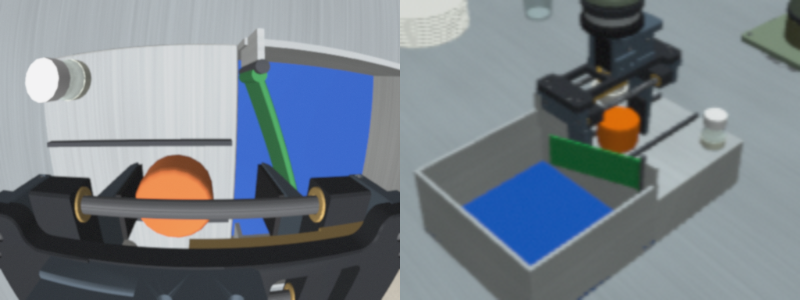

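The flap is open on the leading finger and the pot is moving upright between the rails. I continue over the edge.

Emit:
arm_command(rows=[{"delta_pos": [0,4,0],"roll": 0,"jaw": 100},{"delta_pos": [0,8,0],"roll": 0,"jaw": 100},{"delta_pos": [0,12,0],"roll": 0,"jaw": 100},{"delta_pos": [0,16,0],"roll": 0,"jaw": 100},{"delta_pos": [0,20,0],"roll": 0,"jaw": 100},{"delta_pos": [0,24,0],"roll": 0,"jaw": 100},{"delta_pos": [0,28,0],"roll": 0,"jaw": 100},{"delta_pos": [0,32,0],"roll": 0,"jaw": 100},{"delta_pos": [0,36,0],"roll": 0,"jaw": 100},{"delta_pos": [0,40,0],"roll": 0,"jaw": 100},{"delta_pos": [0,44,0],"roll": 0,"jaw": 100},{"delta_pos": [0,48,0],"roll": 0,"jaw": 100},{"delta_pos": [0,51,0],"roll": 0,"jaw": 100},{"delta_pos": [0,54,0],"roll": 0,"jaw": 100},{"delta_pos": [0,57,0],"roll": 0,"jaw": 100},{"delta_pos": [0,60,0],"roll": 0,"jaw": 100},{"delta_pos": [0,60,0],"roll": 0,"jaw": 100},{"delta_pos": [0,60,0],"roll": 0,"jaw": 100},{"delta_pos": [0,60,0],"roll": 0,"jaw": 100},{"delta_pos": [0,60,0],"roll": 0,"jaw": 100}])

```text
time_s: 5.27
ee_pos: [611.7, 72.6, 82.1]
ee_rot: [180.0, 0.0, 94.5]
force: [0.6, -0.7, 0.9]
gripper_width: 91.3
gripper_force: 0.3
```

Run:
```python
from h import *
s=env.state();print(s["ee_pos"],s["force"])
w=env.grab_frame("wrist")["img"];b=env.grab_frame("scene")["img"]
cv2.imwrite("pics/w4.png",np.hstack([cv2.resize(w,(400,300)),cv2.resize(b[140:290,170:370],(400,300))]))
```

```text
[611.73703672  72.59770244  82.05059191] [ 0.57563351 -0.66945856  0.88578719]
```

View pics/w4.png

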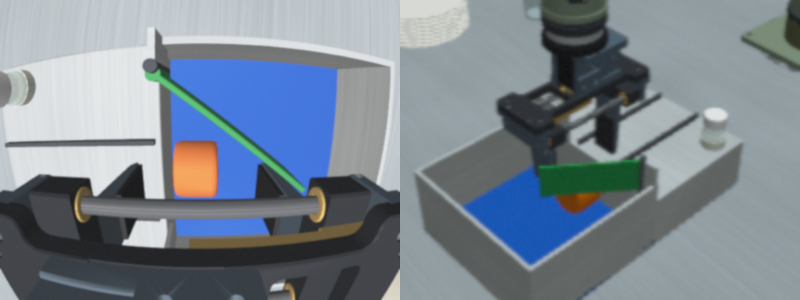

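The pot lies on its side in the tub, at (195,170) in the left half. I lift straight out.

Emit:
arm_command(rows=[{"delta_pos": [0,0,-8],"roll": 0,"jaw": 100},{"delta_pos": [0,0,-20],"roll": 0,"jaw": 100},{"delta_pos": [0,0,-35],"roll": 0,"jaw": 100},{"delta_pos": [0,0,-55],"roll": 0,"jaw": 100},{"delta_pos": [0,0,-80],"roll": 0,"jaw": 100},{"delta_pos": [0,0,-105],"roll": 0,"jaw": 100},{"delta_pos": [0,0,-130],"roll": 0,"jaw": 100},{"delta_pos": [0,-50,-140],"roll": 0,"jaw": 100},{"delta_pos": [0,-50,-140],"roll": 0,"jaw": 100},{"delta_pos": [0,-50,-140],"roll": 0,"jaw": 100},{"delta_pos": [0,-50,-140],"roll": 0,"jaw": 100},{"delta_pos": [0,-50,-140],"roll": 0,"jaw": 100},{"delta_pos": [0,-50,-140],"roll": 0,"jaw": 100},{"delta_pos": [0,-50,-140],"roll": 0,"jaw": 100},{"delta_pos": [0,-50,-140],"roll": 0,"jaw": 100},{"delta_pos": [0,-50,-140],"roll": 0,"jaw": 100},{"delta_pos": [0,-50,-140],"roll": 0,"jaw": 100},{"delta_pos": [0,-50,-140],"roll": 0,"jaw": 100},{"delta_pos": [0,-50,-140],"roll": 0,"jaw": 100},{"delta_pos": [0,-50,-140],"roll": 0,"jaw": 100}])

```text
time_s: 7.03
ee_pos: [561.8, 68.8, 222.0]
ee_rot: [180.0, -0.0, 94.5]
force: [0.2, -0.1, -0.6]
gripper_width: 91.2
gripper_force: 0.0
```

Emit:
arm_command(rows=[{"delta_pos": [0,0,0],"roll": 0,"jaw": 100},{"delta_pos": [0,0,0],"roll": 0,"jaw": 100},{"delta_pos": [0,0,0],"roll": 0,"jaw": 100},{"delta_pos": [0,0,0],"roll": 0,"jaw": 100},{"delta_pos": [0,0,0],"roll": 0,"jaw": 100},{"delta_pos": [0,0,0],"roll": 0,"jaw": 100},{"delta_pos": [0,0,0],"roll": 0,"jaw": 100},{"delta_pos": [0,0,0],"roll": 0,"jaw": 100},{"delta_pos": [0,0,0],"roll": 0,"jaw": 100},{"delta_pos": [0,0,0],"roll": 0,"jaw": 100},{"delta_pos": [0,0,0],"roll": 0,"jaw": 100},{"delta_pos": [0,0,0],"roll": 0,"jaw": 100}])

```text
time_s: 8.03
ee_pos: [561.8, 68.8, 221.9]
ee_rot: [180.0, 0.0, 94.5]
force: [-0.2, -0.9, -0.3]
gripper_width: 91.3
gripper_force: 0.0
```

Run:
```python
from h import *
s=env.state();print(s["ee_pos"],s["force"])
w=env.grab_frame("wrist")["img"];b=env.grab_frame("scene")["img"]
cv2.imwrite("pics/w5.png",np.hstack([cv2.resize(w,(400,300)),cv2.resize(b[140:290,170:370],(400,300))]))
```

```text
[561.75115858  68.75870332 221.94379684] [-0.19460633 -0.91502401 -0.25787965]
```

View pics/w5.png

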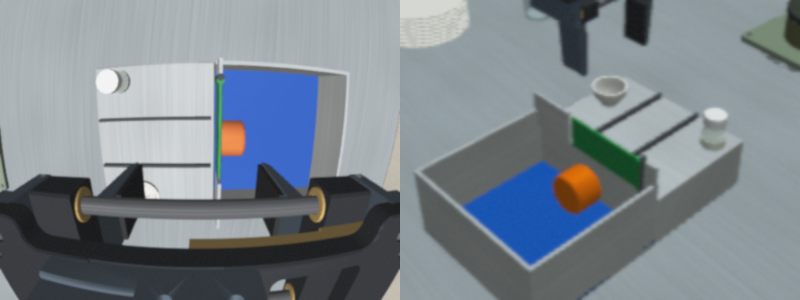

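The flap is shut, at (220,130), and the pot is resting in the tub at (232,138). The jar and ramekin have not moved.

```bash
python3 -c "
from workcell import env
print(env.job_done())"
```

```text
the job is handed in; nothing more can be done
None
```

The job is handed in: the pot was pushed past the held-open flap into the tub, the flap swung shut behind it, and the last picture shows the jar and ramekin where they stood; no verdict came back.

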